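# Set the slotted bracket against the glass cell and lock it

## Robot

A 6-joint arm with a two-finger parallel gripper is mounted at the origin on the work surface. World frame = base frame: x ahead of the robot, y to its left, z up, the work surface at z = 0. Lengths are in m, angles in rad, forces in N, time in s.
With the tool pointing down it reaches from about 0.35 to 0.975 m from the base axis. Payload 17.4 kg.
Tool frame: the origin (TCP) lies at the very end of the fingers, on their centre line; the grasp point (between the pads) lies 19 mm behind it; z points along the fingers, y is the line along which they close (so a half turn about z gives the same grasp; the last joint's range is limited). The gripper opens to 85 mm and grips with 20 to 120 N. Pads are 22 mm wide; open, the fingers measure 114 mm over their backs; the gripper's body (76 mm by 85 mm) begins 54 mm behind the grasp point. The pads swing forward as they close: fully open they stand 13 mm farther back than shut.
Start: joints at [1.284, 0.116, 1.442, -0, 1.584, -0.038], TCP at [0.166, 0.654, 0.231] pointing down, gripper open.
Joint ranges: [-2.83, 2.83], [-0.83, 2.19], [0.07, 2.5], [-1.14, 4.28], [0.01, 3], [-2.97, 2.97]. Speed limits (rad/s): [1.89, 1.89, 2.22, 3.14, 3.14, 3.14].

## Interface

Orientations are given as a unit quaternion [w, x, y, z].
In Python, from bench import arm gives the robot as it stands.
- The arm moves only by the shell command python3 -m creep 'ROWS' [FORCE]. ROWS is text: rows parted by semicolons, each of 7 numbers parted by spaces: the closure in counts, from 0 (fully open) to 255 (shut), then the shift along the tool's x, y, z in mm, then the turn, a rotation vector about the tool's x, y, z in degrees. In form: gripper x y z rx ry rz; .... A call has 1 to 5 rows; each row shifts and turns the commanded pose from where the row before left it, along the tool's axes as they then stand; what a row does not reach is not made up. A row lasts 1/10 s, in which the tool goes at most 50 mm and 8.59 degrees, less where a joint would pass 70% of its speed; a pose out of reach is approached as far as the arm can. A call is refused whole if a number of a shift passes 50 or a number of a turn 8.59, either way. A call with a gripper value outside its range is refused whole. The fingers move at their own pace and stop on an object; FORCE is the grip in N (left out, the last holds). Time passes only in rows, so rows that do not move let the fingers close. It gives the time, the measured TCP pose, the force, the opening and the grip force at its end, in the units of the state.
- arm.sense(): the state, without advancing time (a new reading comes with each control period).
- arm.grab_frame(name): name is "side" or "top" or "wrist"; returns the picture (400x640x3 uint8, red, green, blue); there is no depth.
- arm.calibration(name): a dict with "camera_matrix" (3x3 intrinsics, pixels), "R" (3x3) and "t" (3): a world point X has camera coordinates R X + t. Camera axes: x right, y down, z forward; pixel columns grow to the right and rows downward; lengths in m; the calibration is good to about 2 mm. The wrist camera is an equidistant fisheye: a pixel r from the principal point sees the ray r / f radians off the axis. A picture is of the moment at which its call begins: read the wrist's pose just before it. calibration takes no time and is no camera call; for the wrist camera it gives the pose at the moment of the call.
- arm.finish_job(): hands the job in; it is judged then, once.
The state is a dict: "t": time; "joint_pos": joint angles; "qvel": joint speeds; "joint_efforts": joint torques, N m; "eef_pos": TCP position; "tcp_rot": TCP orientation; "force": force on the tool from outside, world axes, zero at the start; "torque": the same for the moment, N m; "opening": finger opening in m; "gripper_force": force on a finger pad.
Only numpy, scipy, OpenCV 4.12 (cv2) and the standard library are available. Lean on these libraries where they do the work, as an engineer would, in place of code of your own. Each camera call takes 0.05 s, during which the arm holds its last target. There are 200 camera calls.

## Task

By its yellow fin, slide the blue slotted bracket along its bolt slots up to the red line until its rubber pad bears lightly on the glass cell, without ever pressing hard on the glass. Then swing the red clamping lever clockwise (seen from above) until it is firmly tight, without forcing it, so that the bracket stays on the line; leave the bottle, beaker and jar alone.

Things in the scene. Friction and masses are not known exactly. Their poses are not given: they have to be found in the camera images.
- stand: fixed aluminium base plate, 360 x 120 x 12 mm. Origin on the bench; x = slide direction, from the lever towards the glass cell; z up. Spans x -135 to 225 mm. On y = 0 stand the lever's bolt (x = -45 mm) and a fixed low bolt (x = 25 mm, top 25 mm above the bench); both pass through the bracket's slots. A red line crosses the plate at x = 138 to 140 mm.
- bracket: loose blue slotted bracket on the stand, axes as the stand's, origin at its underside 12 mm above the bench. Its x in the stand's frame is 0 when pad meets cell and the plate's front edge (138 mm ahead) meets the red line; -38 to -16 mm at the start. Plate 6 mm thick, 50 wide; front wall 51 high with rubber pad, face 145 mm ahead of the origin. 0.42 to 0.81 kg; sliding takes 2 to 9 N.
- grip_fin (a point): a point on the yellow upright fin of the bracket, on the fin's middle plane, 16 mm below its top: bracket x = 95, y = 0, z = 45 mm. The fin is 14 mm thick (along y), 30 mm long (along x), its top 61 mm above the bracket's underside (73 mm above the bench). Pinch it across its thickness from above.
- cell: fragile upright glass cell with white cap, rigidly fixed on the stand: 68 mm diameter, cap top 80 mm above its foot, three short rods 21 mm higher on the side away from the bracket. Origin at the centre of its foot, 12 mm above the bench, at x = 179 mm of the stand. Never press it over 12 N: if a push is kept up against it, all of it, sliding drag included, soon comes onto the glass.
- clamp: red clamping lever with its steel flange (26 mm across) over the bracket's rear slot. Origin at the flange's underside on the bolt axis. Its x points along the lever arm.
- lever_tip (a point): centre of the vertical round end (16 mm diameter, 20 mm high, about 34 to 54 mm above the bench) of the lever arm, 64 mm from the bolt axis. The arm is 12 mm thick. Push it sideways, or pinch it, from above.
- lever_pivot (a point): point on the lever's bolt axis, level with lever_tip (about 44 mm above the bench).
- screw (a joint): turn of the clamping lever, rad, growing clockwise seen from above; starts at 0 to 0.4, turns easily (2 N at the tip) till the flange meets the bracket at about 0.8, then stiffens; end stop at 2.6. Stays where left. At 0 the arm points 200 degrees (counter-clockwise) from the stand's x. Firmly tight when 6 to 9 N at the tip barely turns it; over 13 N forces it.
- reagent: amber reagent bottle, 56 mm diameter, 120 mm tall, standing loose; origin at its foot. Leave alone.
- beaker: white open beaker, 66 mm across, 80 mm tall, standing loose; origin at its foot. Leave alone.
- jar: small jar with blue cap, 50 mm diameter, 60 mm tall, standing loose; origin at its foot. Leave alone.
There are look-alikes about, which are no part of the job. There is more than one size of the bracket; the one meant has the size given above.

How it is judged:
On the way, in this order (a step that is already met when the one before it is completed fails the run):
1. the bracket is at the red line with its pad bearing on the glass cell (over 1.5 N), the lever not yet tight (x of bracket in the frame of stand above -0.002 m and contact force between bracket and cell above 1.5 N and contact force between clamp and bracket below 10 N), for 0.2 s.
2. the lever clamps the bracket with more than 20 N (contact force between clamp and bracket above 20 N), for 0.2 s.
At the end, for the whole second after the job is handed in: The bracket is within 2 mm of the red line where its pad meets the glass cell, straight on its bolts (3 mm), at rest, and the lever clamps it with more than 20 N; glass never pressed over 12 N, lever never forced to a clamping force over 120 N, bottle, beaker and jar not moved over 20 mm (x of bracket in the frame of stand above -0.002 m and contact force between clamp and bracket above 20 N and y of bracket in the frame of stand between -0.003 and 0.003 m and linear speed of bracket below 0.01 m/s and velocity of joint screw between -0.05 and 0.05 rad/s); the robot touches nothing.
It fails at once if the glass cell is pressed or struck with more than 12 N (contact force between any of bracket, the fingers and cell above 12 N).
It fails at once if the lever is forced, clamping the bracket with over 120 N (contact force between clamp and bracket above 120 N).
It fails at once if the reagent is moved by more than 20 mm (distance of reagent from where it was at the start of the episode above 0.02 m).
It fails at once if the beaker is moved by more than 20 mm (distance of beaker from where it was at the start of the episode above 0.02 m).
It fails at once if the jar is moved by more than 20 mm (distance of jar from where it was at the start of the episode above 0.02 m).
It also fails if it takes over 72 s, if anything falls off the work surface, if the arm or the gripper's body presses on something with over 40 N, if the wrist force passes 120 N, or if a joint passes its speed limit or range.

## Working session

There is one attempt and no reset: what is moved stays moved. The work goes in short steps, Python scripts to look and compute and a shell command to move; the robot and the scene stay as the last step left them, time stands still between calls to the robot, and variables do not carry over. Pictures are saved under pics/ and viewed, at most 12 in all, crops included, and the job is handed in when it is done.

```bash
ls; mkdir -p pics; python3 - <<'E'
from bench import arm
import cv2,json
s=arm.sense();print({k:s[k] for k in('t','eef_pos','tcp_rot','force','opening')})
for n in('side','top','wrist'):
    c=arm.calibration(n);print(n,c)
    f=arm.grab_frame(n);cv2.imwrite(f'pics/{n}0.png',f[:,:,::-1])
E
```

```text
pics
{'t': 0.0, 'eef_pos': array([0.16617201, 0.65401825, 0.23053124]), 'tcp_rot': array([-1.14306082e-04,  1.24081032e-01,  9.92271903e-01, -5.96407433e-04]), 'force': array([-0.55674436, -0.67641632, -0.74110511]), 'opening': 0.08554821861793754}
side {'camera_matrix': array([[402.5112767 ,   0.        , 321.75323038],
       [  0.        , 402.5112767 , 201.61412366],
       [  0.        ,   0.        ,   1.        ]]), 'R': array([[ 0.93884182, -0.34418166, -0.01072484],
       [-0.21864771, -0.57177678, -0.79073668],
       [ 0.26602485,  0.74472162, -0.61206249]]), 't': array([-0.52766404,  0.16298759,  0.83849482])}
top {'camera_matrix': array([[460.31895394,   0.        , 321.88396005],
       [  0.        , 460.31895394, 201.36241811],
       [  0.        ,   0.        ,   1.        ]]), 'R': array([[-0.01444904, -0.99988624, -0.00432898],
       [-0.99760921,  0.01470848, -0.06752421],
       [ 0.0675802 ,  0.00334297, -0.99770824]]), 't': array([-0.02792119,  0.53492113,  1.15428993])}
wrist {'camera_matrix': array([[309.70691629,   0.        , 316.28869272],
       [  0.        , 309.70691629, 198.07435213],
       [  0.        ,   0.        ,   1.        ]]), 'R': array([[ 0.24565081,  0.96935753, -0.00128965],
       [ 0.9200214 , -0.23272879,  0.31527437],
       [ 0.30531345, -0.07863391, -0.94899969]]), 't': array([-0.67502064, -0.04153996,  0.37936366])}
```

View pics/top0.png

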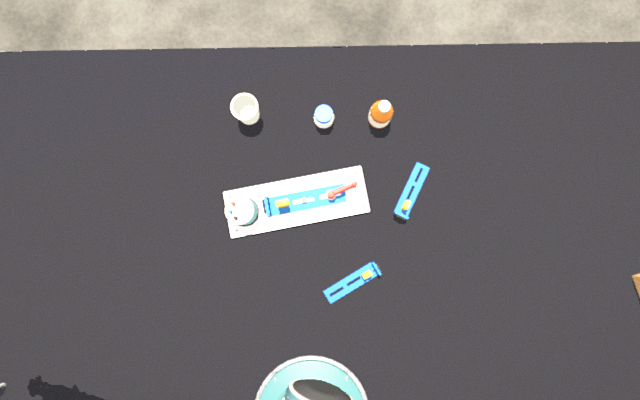

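View pics/side0.png

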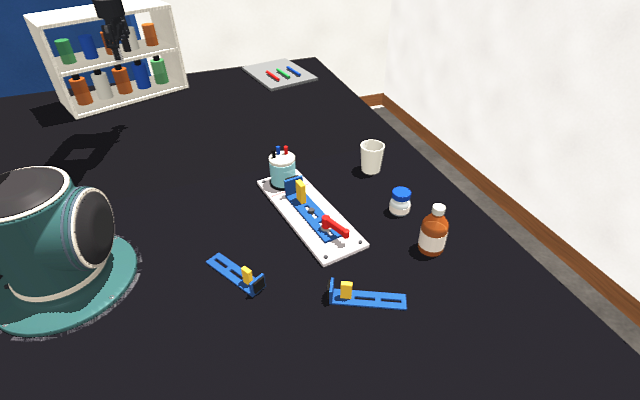

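The top view shows the stand with corners near (224,190), (362,168), (369,212) and (231,237). The cell is on the left at (243,211), the yellow fin at (282,204), the lever from (332,196) to its tip at (354,184). The other two brackets are loose look-alikes. The side view agrees.

```bash
cat > h.py <<'E'
import numpy as np,cv2
from bench import arm
from scipy.spatial.transform import Rotation as Ro
def ray(n,uv,c=None):
    c=c or arm.calibration(n);K=c['camera_matrix'];x=(uv[0]-K[0,2])/K[0,0];y=(uv[1]-K[1,2])/K[1,1]
    if n=='wrist':
        r=np.hypot(x,y);d=np.array([x/r*np.sin(r),y/r*np.sin(r),np.cos(r)]) if r>0 else np.array([0,0,1.])
    else: d=np.array([x,y,1.])
    return -c['R'].T@c['t'],c['R'].T@d
def onz(n,uv,z,c=None):
    o,d=ray(n,uv,c);return o+d*(z-o[2])/d[2]
def cents(f,lo,hi,amin=10):
    m=cv2.inRange(cv2.cvtColor(f,cv2.COLOR_RGB2HSV),lo,hi)
    k,l,s,c=cv2.connectedComponentsWithStats(m)
    return [(s[i,4],c[i],s[i,:4],l==i) for i in range(1,k) if s[i,4]>=amin]
def pose():
    s=arm.sense();q=s['tcp_rot'];return s,Ro.from_quat(np.r_[q[1:],q[0]])
E
python3 - <<'E'
from h import *
f=cv2.imread('pics/top0.png')[:,:,::-1].copy()
m=cv2.inRange(f.min(2),90,255);m[:150]=0;m[260:]=0;m[:,:210]=0;m[:,385:]=0
m=cv2.morphologyEx(m,cv2.MORPH_OPEN,np.ones((3,3)))
m[:]=cv2.morphologyEx(m,cv2.MORPH_CLOSE,np.ones((9,9)))
k,l,s,c=cv2.connectedComponentsWithStats(m);i=1+s[1:,4].argmax()
cs,_=cv2.findContours((l==i).astype(np.uint8),0,2)
r=cv2.minAreaRect(np.vstack(cs));b=cv2.boxPoints(r);print(r,b)
P=np.array([onz('top',p,.012) for p in b]);print(P.round(4),np.linalg.norm(P-np.roll(P,1,0),axis=1))
for nm,lo,hi,z in(('yel',(18,100,100),(35,255,255),.073),('red',(0,150,80),(6,255,255),.054)):
    for a,cc,bb,mm in cents(f,lo,hi):
        print(nm,a,cc,bb,onz('top',cc,z).round(4))
for n in('wrist',):
    f=cv2.imread('pics/wrist0.png')
E
```

```text
((297.0, 204.49996948242188), (173.99996948242188, 108.99998474121094), 0.0) [[210.00002 258.99997]
 [210.00002 149.99997]
 [384.      149.99997]
 [384.      258.99997]]
[[ 0.3923  0.2507  0.012 ]
 [ 0.672   0.2512  0.012 ]
 [ 0.6652 -0.1977  0.012 ]
 [ 0.386  -0.1912  0.012 ]] [0.4418798  0.27975514 0.44901874 0.27926875]
yel 53 [374.96226415 106.73584906] [372 101   8  12] [ 0.7621 -0.1698  0.073 ]
yel 29 [283.96551724 204.44827586] [278 201  11   6] [0.5246 0.0562 0.073 ]
yel 24 [404.29166667 206.08333333] [402 201   6   9] [ 0.5163 -0.2354  0.073 ]
yel 23 [365.73913043 274.43478261] [362 271   8   7] [ 0.3534 -0.1386  0.073 ]
yel 12 [637.41666667 275.08333333] [635 274   5   3] [ 0.3427 -0.7886  0.073 ]
```

View pics/wrist0.png

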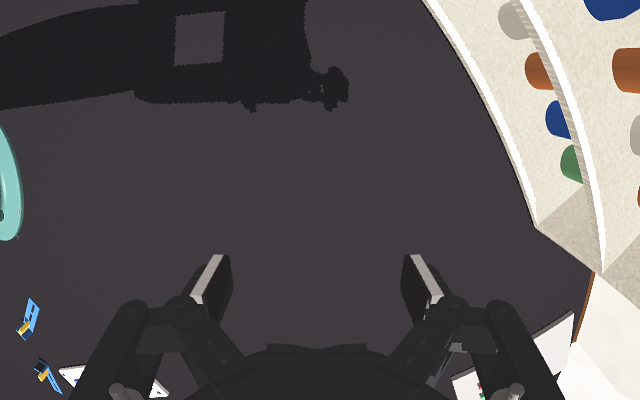

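The wrist view faces away from the stand. It shows only the stand's corner and the look-alikes at the lower left, so it's no use yet. The stand mask was wrong, so I'll fix that.

```bash
python3 - <<'E'
from h import *
f=np.ascontiguousarray(cv2.imread('pics/top0.png')[:,:,::-1])
print(f[220,400],f[178,300],f[230,300])
m=(f.max(2)>120).astype(np.uint8);R=np.zeros_like(m);R[150:250,205:385]=1;m*=R
k,l,s,c=cv2.connectedComponentsWithStats(m);i=1+s[1:,4].argmax();print(s[i])
h=cv2.convexHull(np.argwhere(l==i)[:,::-1].astype(np.int32))
r=cv2.minAreaRect(h);b=cv2.boxPoints(r);print(r,b)
P=np.array([onz('top',p,.012) for p in b]);print(P.round(4),np.linalg.norm(P-np.roll(P,1,0),axis=1))
red=((f[:,:,0]>120)&(f[:,:,1]<100)&(f[:,:,2]<100)).astype(np.uint8)*R
q=np.argwhere(red)[:,::-1];print(len(q),q.min(0),q.max(0))
vx,vy,x0,y0=cv2.fitLine(q[q[:,0]>320].astype(np.float32),2,0,.01,.01).ravel();print(vx,vy,x0,y0)
E
```

```text
[56 59 60] [255 255 255] [97 93 97]
[ 222  165  149   74 7006]
((295.1312255859375, 201.28244018554688), (49.10031509399414, 144.5060272216797), 79.11447143554688) [[219.54207 190.81882]
 [361.44794 163.52924]
 [370.7204  211.74606]
 [228.81451 239.03564]]
[[ 0.5659  0.2265  0.012 ]
 [ 0.6309 -0.1389  0.012 ]
 [ 0.5064 -0.1601  0.012 ]
 [ 0.4422  0.2028  0.012 ]] [0.12594598 0.37117645 0.12627504 0.36852259]Traceback (most recent call last):
  File "<stdin>", line 10, in <module>
    return umr_minimum(a, axis, None, out, keepdims, initial, where)
ValueError: zero-size array to reduction operation minimum which has no identity
```

```bash
python3 -m creep '0 -45 -8 0 0 0 4.4;0 -46 -9 0 0 0 4.4;0 -46 -9 0 0 0 4.4;0 -46 -9 0 0 0 4.4;0 -46 -9 0 0 0 4.4'; python3 -m creep '0 -46 -9 0 0 0 4.4;0 -46 -9 0 0 0 4.4;0 -46 -9 0 0 0 4.4;0 -46 -9 0 0 0 4.4;0 -46 -9 0 0 0 4.4';python3 -m creep '0 -46 -9 0 0 0 4.4;0 -46 -9 0 0 0 4.4;0 -46 -9 0 0 0 4.4;0 -46 -9 0 0 0 4.4;0 -46 -9 0 0 0 4.4'
python3 -m creep '0 0 0 0 0 0 0;0 0 0 0 0 0 0;0 0 0 0 0 0 0'
python3 - <<'E'
from h import *
s,R=pose();np.set_printoptions(precision=4,suppress=True)
c=arm.calibration('wrist');f=arm.grab_frame('wrist');cv2.imwrite('pics/w1.png',f[:,:,::-1]);np.savez('w1.npz',**c)
print(s['t'],s['eef_pos'],R.as_matrix())
E
```

```text
t: 0.65
eef_pos: [0.3597, 0.5234, 0.2309]
tcp_rot: [-0.0, 0.313, 0.95, -0.0]
force: [1.0, -0.9, -0.1]
opening: 0.0855
gripper_force: 0.0
t: 1.15
eef_pos: [0.489, 0.3295, 0.231]
tcp_rot: [-0.0, 0.488, 0.873, -0.0]
force: [0.5, 0.8, 0.6]
opening: 0.0853
gripper_force: 0.0
t: 1.65
eef_pos: [0.5361, 0.1014, 0.231]
tcp_rot: [-0.0, 0.646, 0.764, -0.0]
force: [0.7, 0.6, -1.0]
opening: 0.0851
gripper_force: 0.0
t: 1.95
eef_pos: [0.5361, 0.1039, 0.2312]
tcp_rot: [-0.0, 0.644, 0.765, 0.0]
force: [0.8, -0.5, 0.3]
opening: 0.0852
gripper_force: 0.0
1.95 [0.5361 0.1039 0.2312] [[-0.1702  0.9854 -0.0002]
 [ 0.9854  0.1702  0.0002]
 [ 0.0002 -0.0001 -1.    ]]
```

View pics/w1.png

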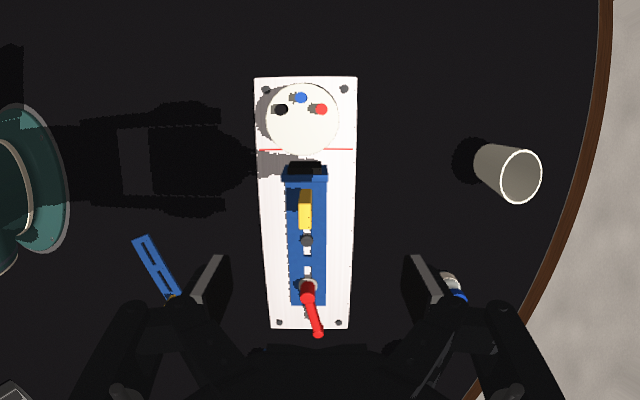

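The wrist view shows the whole stand. Its corners are about (254,78), (357,77), (350,328) and (271,329). The fin is at (305,200), the red line at row 149, the low bolt at (307,241), the lever hub at (307,297) and the tip at (318,333).

```bash
python3 - <<'E'
from h import *
np.set_printoptions(precision=4,suppress=True)
c=dict(np.load('w1.npz'));f=np.ascontiguousarray(cv2.imread('pics/w1.png')[:,:,::-1]).astype(int)
C=[onz('wrist',p,.012,c)[:2] for p in((254,78),(357,77),(350,328),(271,329))]
src=np.array([(225,60),(225,-60),(-135,-60),(-135,60)])/1e3
P=np.array(C);A,_=cv2.estimateAffinePartial2D(src,P);print(A,np.hypot(A[0,0],A[1,0]),np.degrees(np.arctan2(A[1,0],A[0,0])))
th=np.arctan2(A[1,0],A[0,0]);Rz=np.array([[np.cos(th),-np.sin(th)],[np.sin(th),np.cos(th)]])
t=P.mean(0)-Rz@src.mean(0);print('origin',t,(P-(src@Rz.T+t))*1e3)
loc=lambda p:Rz.T@(p-t)*1e3
y=(f[:,:,0]>150)&(f[:,:,1]>120)&(f[:,:,2]<110);y[:180]=0;y[240:]=0;y[:,:280]=0;y[:,330:]=0
q=np.argwhere(y)[:,::-1];print('yel',q.min(0),q.max(0))
for v in range(188,234,3):
    r=q[q[:,1]==v]
    if len(r):print(v,r[:,0].min(),r[:,0].max(),f[v,305])
for nm,uv,z in(('line',(305,149),.012),('hub',(307,297),.054),('tip',(318,333),.054),('lowbolt',(307,241),.025),('fintopfront',(305,190),.073),('pl rear',(307,305),.018)):
    print(nm,loc(onz('wrist',uv,z,c)[:2]))
E
```

```text
[[-0.1799 -0.9795  0.5463]
 [ 0.9795 -0.1799 -0.0126]] 0.9959183348495264 100.40916950555474
origin [ 0.5464 -0.0128] [[ 0.8818 -0.1627]
 [-0.4555 -1.513 ]
 [ 0.6652  1.9071]
 [-1.0915 -0.2314]]
yel [298 203] [311 229]
203 299 310 [203 158  62]
206 298 311 [253 236 110]
209 298 310 [253 236 111]
212 298 311 [253 237 111]
215 298 311 [253 237 111]
218 298 311 [253 236 109]
221 299 311 [253 236 109]
224 299 311 [252 235 108]
227 299 311 [253 234 106]
line [138.9836   1.4528]
hub [-39.4462   1.6983]
tip [-102.9081  -11.7347]
lowbolt [25.9758  0.9161]
fintopfront [107.0118  -0.0668]
pl rear [-80.7656   3.6514]
```

```bash
python3 - <<'E'
import cv2
f=cv2.imread('pics/w1.png')[140:345,250:370]
cv2.imwrite('pics/w1c.png',cv2.resize(f,None,fx=2.9,fy=2.9,interpolation=2))
E
```

```text
(no output)
```

View pics/w1c.png

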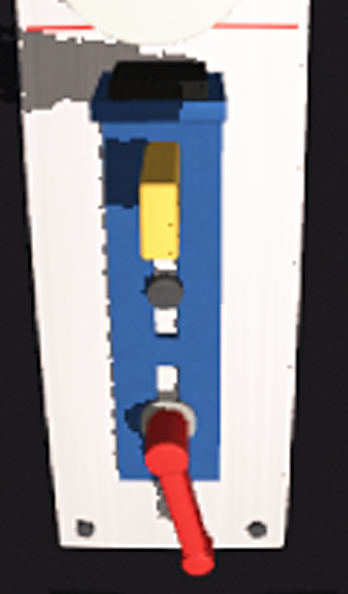

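The crop shows the bright yellow top face spanning rows 203–229 of the frame. The darker strip above it is the fin's front face. The lever tip is at (319,334).

```bash
cat >> h.py <<'E'
TH=np.radians(100.41);RZ=np.array([[np.cos(TH),-np.sin(TH)],[np.sin(TH),np.cos(TH)]]);T0=np.array([.5464,-.0128])+RZ@np.array([0,.0011])
loc=lambda p:RZ.T@(np.asarray(p)[:2]-T0)*1e3
wor=lambda p:RZ@(np.asarray(p)/1e3)+T0
def rep():
    s,R=pose();m=R.as_matrix();l=loc(s['eef_pos'])
    print('t %.2f'%s['t'],'tcp stand',l.round(1),'z %.1f'%(s['eef_pos'][2]*1e3),'toolx-stand deg %.2f'%(np.degrees(np.arctan2(m[1,0],m[0,0]))-100.41),'F(stand x,y),z',(RZ.T@s['force'][:2]).round(1),s['force'][2].round(1),'op %.1f g %.0f'%(s['opening']*1e3,s['gripper_force']))
E
python3 - <<'E'
from h import *
c=dict(np.load('w1.npz'));rep()
for uv in((304.5,203),(305,229.5),(304.8,216)):print(loc(onz('wrist',uv,.073,c)))
for uv in((319,334),):print(loc(onz('wrist',uv,.054,c)))
for v in(304,305.5):print('rear',loc(onz('wrist',(307,v),.018,c)))
E
```

```text
t 2.00 tcp stand [116.9 -12.1] z 231.2 toolx-stand deg -0.58 F(stand x,y),z [-0.4 -0.6] -0.1 op 85.2 g 0
[93.09982298 -0.31935592]
[63.33176101 -0.15161781]
[78.74942623 -0.30310967]
[-104.86251176  -14.15680162]
rear [-78.90260098   2.54250419]
rear [-81.67819557   2.61333953]
```

```bash
python3 -m creep '0 -20 -6 20 0 0 -0.6;0 -19 -6 35 0 0 0;0 0 0 40 0 0 0;0 0 0 35 0 0 0;0 0 0 0 0 0 0'; python3 -m creep '0 0 0 0 0 0 0'
python3 - <<'E'
from h import *
rep()
c=arm.calibration('wrist');f=arm.grab_frame('wrist');cv2.imwrite('pics/w2.png',f[:,:,::-1]);np.savez('w2.npz',**c)
E
```

```text
t: 2.5
eef_pos: [0.5289, 0.0636, 0.0967]
tcp_rot: [-0.003, 0.64, 0.769, -0.002]
force: [-0.3, 0.6, 0.4]
opening: 0.0856
gripper_force: 0.0
t: 2.6
eef_pos: [0.5313, 0.0637, 0.1022]
tcp_rot: [-0.0, 0.64, 0.768, -0.0]
force: [0.9, -0.3, 1.0]
opening: 0.0854
gripper_force: 0.0
t 2.60 tcp stand [77.9 -0. ] z 102.2 toolx-stand deg 0.02 F(stand x,y),z [-0.5 -0.9] 1.0 op 85.4 g 0
```

View pics/w2.png

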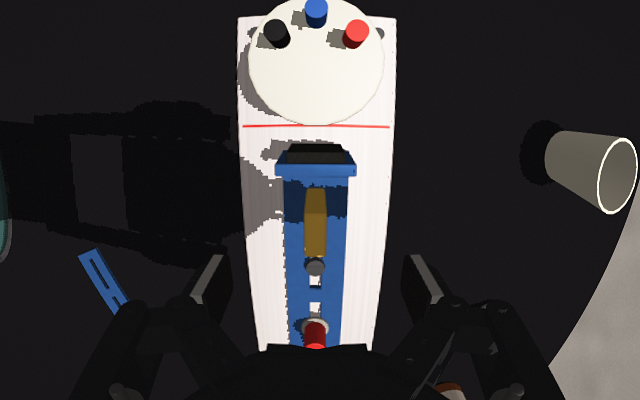

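The fin at (315,188–257) is centred on the tool's column, midway between the pads. I'll descend and grip it.

```bash
python3 -m creep '0 0 0 22 0 0 0;0 0 0 22 0 0 0;0 0 0 14 0 0 0;0 0 0 6 0 0 0;0 0 0 0 0 0 0'; python3 -m creep '120 0 0 0 0 0 0;180 0 0 0 0 0 0;200 0 0 0 0 0 0;220 0 0 0 0 0 0;230 0 0 0 0 0 0' 30;python3 -m creep '255 0 0 0 0 0 0;255 0 0 0 0 0 0;255 0 0 0 0 0 0' 
python3 -c "
from h import *
rep()"
```

```text
t: 3.15
eef_pos: [0.5314, 0.0629, 0.0377]
tcp_rot: [0.0, 0.64, 0.768, 0.0]
force: [-0.6, -0.6, -0.0]
opening: 0.0851
gripper_force: 0.0
t: 3.65
eef_pos: [0.5311, 0.0628, 0.0375]
tcp_rot: [-0.0, 0.64, 0.768, -0.0]
force: [2.9, 1.9, -3.7]
opening: 0.0137
gripper_force: 33.8
t: 3.95
eef_pos: [0.5311, 0.0628, 0.0375]
tcp_rot: [-0.0, 0.64, 0.768, -0.0]
force: [-3.3, -1.3, 5.9]
opening: 0.0137
gripper_force: 35.2
t 3.95 tcp stand [77.1  0.3] z 37.5 toolx-stand deg -0.07 F(stand x,y),z [-0.7  3.5] 5.9 op 13.7 g 35
```

```bash
python3 -m creep '255 2 0 0 0 0 0;255 2 0 0 0 0 0;255 2 0 0 0 0 0;255 1 0 0 0 0 0;255 1 0 0 0 0 0'; python3 -c "
from h import *
rep()";  python3 -m creep '255 1 0 0 0 0 0;255 1 0 0 0 0 0;255 0 0 0 0 0 0';python3 -c "
from h import *
rep();np.savez('w3.npz',**arm.calibration('wrist'));cv2.imwrite('pics/w3.png',arm.grab_frame('wrist')[:,:,::-1]);rep()"
```

```text
t: 4.45
eef_pos: [0.53, 0.0703, 0.0375]
tcp_rot: [0.001, 0.641, 0.768, -0.0]
force: [-0.8, -5.8, 3.7]
opening: 0.0136
gripper_force: 35.0
t 4.45 tcp stand [84.7  0. ] z 37.5 toolx-stand deg -0.08 F(stand x,y),z [-5.6  1.9] 3.7 op 13.6 g 35
t: 4.75
eef_pos: [0.5296, 0.0723, 0.0375]
tcp_rot: [0.0, 0.641, 0.768, -0.0]
force: [-1.0, -4.9, 3.5]
opening: 0.0133
gripper_force: 35.1
t 4.75 tcp stand [86.8  0. ] z 37.5 toolx-stand deg -0.08 F(stand x,y),z [-4.7  1.9] 3.5 op 13.3 g 35
t 4.80 tcp stand [86.8  0.1] z 37.5 toolx-stand deg -0.08 F(stand x,y),z [-4.8  2. ] 3.6 op 13.4 g 35
```

View pics/w3.png

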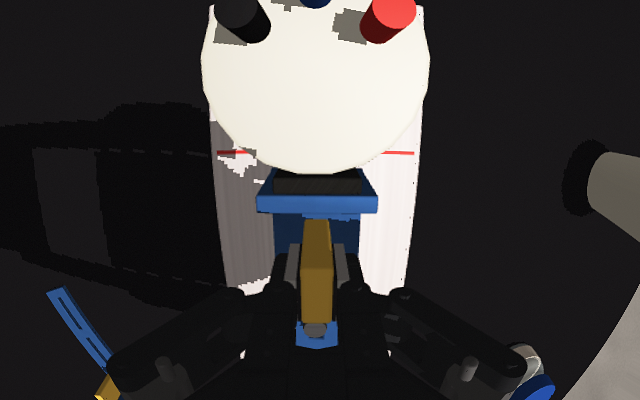

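The pad is still short of the line at row 152. Drag is about 4.5 N and the arm is soft, about 2 N/mm. I'll creep on in small steps.

```bash
R='from h import *
rep()'; python3 -m creep '255 1 0 0 0 0 0;255 1 0 0 0 0 0;255 1 0 0 0 0 0;255 0.5 0 0 0 0 0;255 0 0 0 0 0 0' >/dev/null; python3 -c "$R"; python3 -m creep '255 0.5 0 0 0 0 0;255 0.5 0 0 0 0 0;255 0 0 0 0 0 0'>/dev/null; python3 -c "$R"; python3 -m creep '255 0.5 0 0 0 0 0;255 0 0 0 0 0 0'>/dev/null; python3 -c "$R"
```

```text
t 5.30 tcp stand [90.3  0. ] z 37.5 toolx-stand deg -0.08 F(stand x,y),z [-4.5  0.1] 3.8 op 13.8 g 35
t 5.60 tcp stand [91.3  0.1] z 37.5 toolx-stand deg -0.08 F(stand x,y),z [-5.3  1.3] 4.1 op 13.6 g 35
t 5.80 tcp stand [91.8  0. ] z 37.5 toolx-stand deg -0.07 F(stand x,y),z [-5.3  0.5] 3.8 op 13.7 g 35
```

```bash
R='from h import *
rep()'; for i in 1; do python3 -m creep '255 0.5 0 0 0 0 0;255 0.5 0 0 0 0 0;255 0 0 0 0 0 0'>/dev/null; python3 -c "$R"; python3 -m creep '255 0.5 0 0 0 0 0;255 0.5 0 0 0 0 0;255 0 0 0 0 0 0'>/dev/null; python3 -c "$R";done;  python3 -c "
from h import *
c=arm.calibration('wrist');np.savez('w4.npz',**c);f=arm.grab_frame('wrist');cv2.imwrite('pics/w4.png',f[:,:,::-1]);cv2.imwrite('pics/w4c.png',cv2.resize(f[110:230,190:440,::-1],None,fx=3,fy=3,interpolation=2))"
```

```text
t 6.10 tcp stand [92.8  0. ] z 37.5 toolx-stand deg -0.08 F(stand x,y),z [-4.1  1.8] 3.7 op 13.7 g 35
t 6.40 tcp stand [93.8  0. ] z 37.5 toolx-stand deg -0.08 F(stand x,y),z [-5.4  1.7] 2.9 op 13.4 g 35
```

View pics/w4c.png

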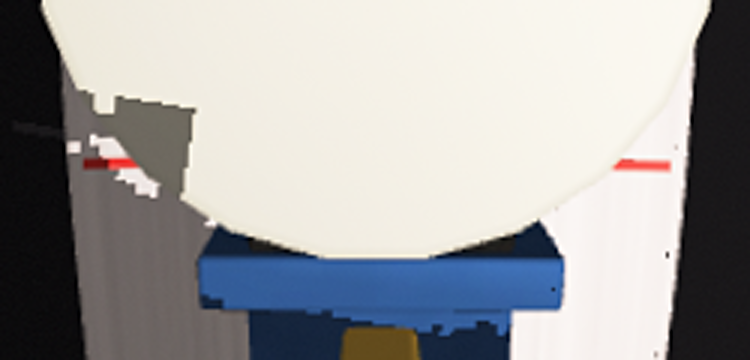

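The cap now hides the pad, so contact has to be found by force. I'll go on in half-millimetre steps.

```bash
R='from h import *
rep()';python3 -m creep '255 0.5 0 0 0 0 0;255 0.5 0 0 0 0 0;255 0 0 0 0 0 0'>/dev/null; python3 -c "$R"; python3 -m creep '255 0.5 0 0 0 0 0;255 0 0 0 0 0 0'>/dev/null; python3 -c "$R"
```

```text
t 6.75 tcp stand [94.8 -0. ] z 37.5 toolx-stand deg -0.08 F(stand x,y),z [-4.1  1. ] 4.0 op 13.5 g 35
t 6.95 tcp stand [95.  0.] z 37.5 toolx-stand deg -0.08 F(stand x,y),z [-7.6  1.9] 4.7 op 13.5 g 35
```

```bash
R='from h import *
rep()';python3 -m creep '255 0.5 0 0 0 0 0;255 0 0 0 0 0 0'>/dev/null; python3 -c "$R"
```

```text
t 7.15 tcp stand [95.  0.] z 37.5 toolx-stand deg -0.08 F(stand x,y),z [-12.6   1.6] 3.4 op 13.9 g 35
```

Contact is at 95.0 mm, but 12.6 N is too much to hold, so I'll ease back at once.

```bash
R='from h import *
rep()';python3 -m creep '255 -0.5 0 0 0 0 0'>/dev/null; python3 -c "$R";python3 -m creep '255 0 0 0 0 0 0'>/dev/null; python3 -c "$R"
```

```text
t 7.25 tcp stand [95.  0.] z 37.5 toolx-stand deg -0.09 F(stand x,y),z [-3.9  1.8] 4.3 op 13.6 g 35
t 7.35 tcp stand [95. -0.] z 37.5 toolx-stand deg -0.08 F(stand x,y),z [-6.4  1.3] 2.8 op 13.5 g 35
```

```bash
R='from h import *
rep()';python3 -m creep '255 0 0 0 0 0 0;255 0 0 0 0 0 0;255 0 0 0 0 0 0'>/dev/null; python3 -c "$R";python3 -m creep '255 0 0 0 0 0 0;255 0 0 0 0 0 0'>/dev/null; python3 -c "$R"
```

```text
t 7.65 tcp stand [95.  0.] z 37.5 toolx-stand deg -0.08 F(stand x,y),z [-6.7  1.4] 4.1 op 13.5 g 35
t 7.85 tcp stand [95. -0.] z 37.5 toolx-stand deg -0.08 F(stand x,y),z [-8.1  2. ] 3.5 op 13.4 g 35
```

Contact has been held at about 7 N for over 0.5 s. Now I'll ease the push, release, rise and go over the lever tip.

```bash
R='from h import *
rep()';python3 -m creep '255 -0.2 0 0 0 0 0;200 0 0 0 0 0 0;150 0 0 0 0 0 0;150 0 0 0 0 0 0;150 0 0 0 0 0 0'>/dev/null; python3 -c "$R";python3 -m creep '150 0 0 -20 0 0 0;150 0 0 -25 0 0 0;150 0 0 -20 0 0 0;150 -40 0 0 0 0 0;150 -45 0 0 0 0 0'>/dev/null;python3 -m creep '150 -45 0 0 0 0 0;150 -45 7 0 0 0 -6;150 -27 7 0 0 0 -7;150 0 0 0 0 0 0;150 0 0 0 0 0 0'>/dev/null; python3 -c "$R
c=arm.calibration('wrist');np.savez('w5.npz',**c);f=arm.grab_frame('wrist');cv2.imwrite('pics/w5.png',f[:,:,::-1])"
```

```text
t 8.35 tcp stand [95.5  0.2] z 37.2 toolx-stand deg -0.06 F(stand x,y),z [ 0.2 -0.5] -0.5 op 35.3 g 0
t 9.35 tcp stand [-106.   -16.2] z 101.9 toolx-stand deg 12.80 F(stand x,y),z [-0.1 -0.7] -0.4 op 35.2 g 0
```

View pics/w5.png

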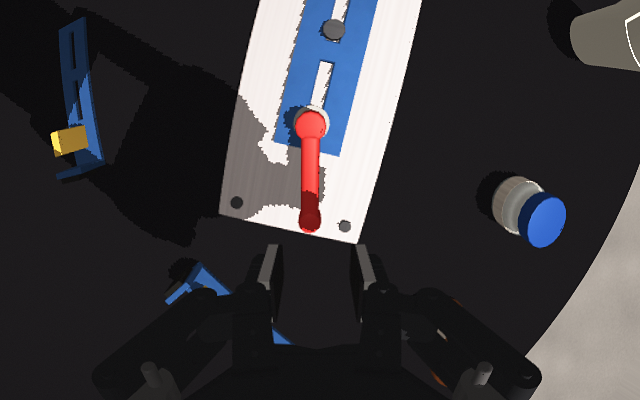

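The view shows the lever hub at (311,122) and the tip's top at about (309,213), in line with the tool's x axis. I'll compute the offsets.

```bash
python3 -c "
from h import *
c=dict(np.load('w5.npz'));s,R=pose();np.set_printoptions(precision=4,suppress=True)
for n,uv,z in(('tip',(309.5,211),.054),('tip2',(309.5,216),.054),('hub',(311,122),.054),('lowbolt',(334,29),.025)):
    p=onz('wrist',uv,z,c);print(n,loc(p),'tool mm',R.inv().apply(p-s['eef_pos'])*1e3)
f=cv2.imread('pics/w5.png')[:,:,::-1];print([tuple(f[v,309]) for v in range(190,236,3)])
"
```

```text
tip [-97.8147 -10.3837] tool mm [ 8.5829 -3.9567 48.0558]
tip2 [-101.254   -11.1405] tool mm [ 5.0614 -3.9836 48.054 ]
hub [-41.3665   1.226 ] tool mm [66.1994 -2.7252 48.0852]
lowbolt [24.9236  0.5278] tool mm [130.6599  12.7042  77.1134]
[(np.uint8(255), np.uint8(83), np.uint8(75)), (np.uint8(120), np.uint8(24), np.uint8(22)), (np.uint8(123), np.uint8(27), np.uint8(25)), (np.uint8(122), np.uint8(25), np.uint8(24)), (np.uint8(122), np.uint8(27), np.uint8(24)), (np.uint8(122), np.uint8(26), np.uint8(23)), (np.uint8(122), np.uint8(25), np.uint8(23)), (np.uint8(122), np.uint8(26), np.uint8(24)), (np.uint8(132), np.uint8(30), np.uint8(29)), (np.uint8(128), np.uint8(29), np.uint8(27)), (np.uint8(125), np.uint8(28), np.uint8(25)), (np.uint8(123), np.uint8(25), np.uint8(23)), (np.uint8(120), np.uint8(24), np.uint8(22)), (np.uint8(110), np.uint8(22), np.uint8(20)), (np.uint8(248), np.uint8(101), np.uint8(97)), (np.uint8(35), np.uint8(34), np.uint8(36))]
```

```bash
R='from h import *
rep()';python3 -m creep '150 -1 -4 20 0 0 1;150 0 0 25 0 0 0;150 0 0 16 0 0 0;150 0 0 7 0 0 0;150 0 0 0 0 0 0'>/dev/null; python3 -c "$R";python3 -m creep '170 0 0 0 0 0 0;180 0 0 0 0 0 0;180 0 0 0 0 0 0'>/dev/null;python3 -c "$R"
```

```text
t 9.90 tcp stand [-107.   -12.4] z 33.7 toolx-stand deg 11.95 F(stand x,y),z [0.4 0.6] 0.5 op 35.2 g 0
t 10.20 tcp stand [-107.7  -13. ] z 35.2 toolx-stand deg 11.93 F(stand x,y),z [ 0.1 -1. ] -0.4 op 24.9 g 0
```

```bash
cat >> h.py <<'E'
def lev():
    s,R=pose();F=R.inv().apply(s['force']);l=loc(s['eef_pos'])-np.array([-45,0]);a=np.degrees(np.arctan2(l[1],l[0]))%360
    print('t %.2f tool ang(screw est) %.3f r %.1f  toolF'%(s['t'],np.radians(200-a),np.hypot(*l)),F.round(1),'op %.1f g %.0f'%(s['opening']*1e3,s['gripper_force']),'toolx rel radial %.1f'%(np.degrees(np.arctan2(*R.as_matrix()[[1,0],0]))-100.41-(a-180)))
E
R='from h import *
lev()';python3 -c "$R"; python3 -m creep '180 0.4 -6.7 0 0 0 6;180 0.4 -6.7 0 0 0 6;180 0.4 -6.7 0 0 0 6;180 0.4 -6.7 0 0 0 6;180 0 0 0 0 0 0'>/dev/null;python3 -c "$R";python3 -m creep '180 0.3 -5.5 0 0 0 5;180 0.3 -5.5 0 0 0 5;180 0 0 0 0 0 0'>/dev/null;python3 -c "$R"
```

```text
t 10.20 tool ang(screw est) 0.144 r 64.1  toolF [-0.1  1.   0.4] op 24.9 g 0 toolx rel radial 0.2
t 10.70 tool ang(screw est) 0.574 r 64.0  toolF [-0.5  0.3  0.3] op 25.3 g 0 toolx rel radial 0.7
t 11.00 tool ang(screw est) 0.742 r 63.9  toolF [ 0.1  0.2 -0.6] op 25.4 g 0 toolx rel radial 0.5
```

```bash
R='from h import *
lev()'; python3 -m creep '180 0.2 -4.4 0 0 0 4;180 0.2 -4.4 0 0 0 4;180 0 0 0 0 0 0'>/dev/null;python3 -c "$R";python3 -m creep '180 0.1 -3.3 0 0 0 3;180 0 0 0 0 0 0;180 0 0 0 0 0 0'>/dev/null;python3 -c "$R
c=arm.calibration('wrist');f=arm.grab_frame('wrist');cv2.imwrite('pics/w6.png',f[:,:,::-1])"
```

```text
t 11.30 tool ang(screw est) 0.879 r 63.8  toolF [-0.9 -0.7  0.2] op 25.0 g 0 toolx rel radial 0.4
t 11.60 tool ang(screw est) 0.928 r 63.8  toolF [-0.2  0.8  0.6] op 25.1 g 0 toolx rel radial 0.4
```

View pics/w6.png

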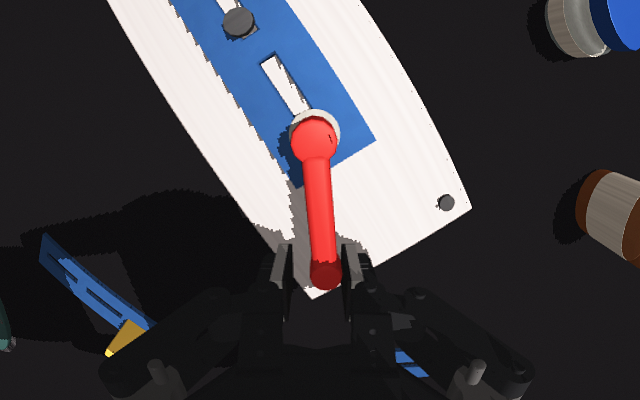

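The lever follows: its tip at (326,273) rests on the right-hand pad. I'll keep turning in smaller steps and watch the tool's y force.

```bash
R='from h import *
lev()'; python3 -m creep '180 0.2 -4.4 0 0 0 4;180 0 0 0 0 0 0;180 0 0 0 0 0 0'>/dev/null;python3 -c "$R";python3 -m creep '180 0.2 -4.4 0 0 0 4;180 0 0 0 0 0 0;180 0 0 0 0 0 0'>/dev/null;python3 -c "$R";python3 -m creep '180 0.1 -3.3 0 0 0 3;180 0 0 0 0 0 0;180 0 0 0 0 0 0'>/dev/null;python3 -c "$R"
```

```text
t 11.95 tool ang(screw est) 0.999 r 63.8  toolF [ 0.4  0.8 -0.1] op 24.9 g 0 toolx rel radial 0.4
t 12.25 tool ang(screw est) 1.069 r 63.8  toolF [ 0.3  1.4 -0.2] op 24.9 g 0 toolx rel radial 0.3
t 12.55 tool ang(screw est) 1.120 r 63.8  toolF [-0.7  0.7 -0.4] op 25.1 g 0 toolx rel radial 0.3
```

```bash
R='from h import *
lev()'; python3 -m creep '180 0.1 -3.3 0 0 0 3;180 0 0 0 0 0 0;180 0 0 0 0 0 0'>/dev/null;python3 -c "$R";python3 -m creep '180 0.1 -3.3 0 0 0 3;180 0 0 0 0 0 0;180 0 0 0 0 0 0'>/dev/null;python3 -c "$R";python3 -m creep '180 0.1 -3.3 0 0 0 3;180 0 0 0 0 0 0;180 0 0 0 0 0 0'>/dev/null;python3 -c "$R"
```

```text
t 12.85 tool ang(screw est) 1.172 r 63.9  toolF [-0.2  1.1 -0.2] op 25.2 g 1 toolx rel radial 0.2
t 13.15 tool ang(screw est) 1.224 r 63.9  toolF [-1.6  1.4  0.1] op 24.9 g 1 toolx rel radial 0.2
t 13.45 tool ang(screw est) 1.276 r 63.9  toolF [-2.   2.3  0.2] op 25.4 g 1 toolx rel radial 0.2
```

```bash
R='from h import *
lev()'; python3 -m creep '180 0.1 -2.2 0 0 0 2;180 0 0 0 0 0 0;180 0 0 0 0 0 0'>/dev/null;python3 -c "$R";python3 -m creep '180 0.1 -2.2 0 0 0 2;180 0 0 0 0 0 0;180 0 0 0 0 0 0'>/dev/null;python3 -c "$R";python3 -m creep '180 0.1 -2.2 0 0 0 2;180 0 0 0 0 0 0;180 0 0 0 0 0 0'>/dev/null;python3 -c "$R"
```

```text
t 13.75 tool ang(screw est) 1.309 r 63.8  toolF [-2.2  3.1 -1.3] op 25.0 g 2 toolx rel radial 0.1
t 14.05 tool ang(screw est) 1.344 r 63.8  toolF [-2.3  4.  -0.9] op 24.9 g 2 toolx rel radial 0.0
t 14.35 tool ang(screw est) 1.379 r 63.7  toolF [-3.3  4.9 -0.7] op 24.9 g 2 toolx rel radial -0.0
```

```bash
R='from h import *
lev()'; python3 -m creep '180 0 -2.2 0 0 0 2;180 0 0 0 0 0 0;180 0 0 0 0 0 0'>/dev/null;python3 -c "$R";python3 -m creep '180 0 -2.2 0 0 0 2;180 0 0 0 0 0 0;180 0 0 0 0 0 0'>/dev/null;python3 -c "$R"
```

```text
t 14.65 tool ang(screw est) 1.413 r 63.8  toolF [-2.3  4.7 -0.3] op 25.1 g 2 toolx rel radial -0.0
t 14.95 tool ang(screw est) 1.448 r 63.8  toolF [-2.7  4.6 -0.1] op 25.0 g 2 toolx rel radial -0.1
```

```bash
R='from h import *
lev()'; python3 -m creep '180 0 -2.2 0 0 0 2;180 0 0 0 0 0 0;180 0 0 0 0 0 0'>/dev/null;python3 -c "$R";python3 -m creep '180 0 -2.2 0 0 0 2;180 0 0 0 0 0 0;180 0 0 0 0 0 0'>/dev/null;python3 -c "$R"
```

```text
t 15.25 tool ang(screw est) 1.482 r 63.8  toolF [-1.9  4.7 -0.5] op 25.1 g 2 toolx rel radial -0.1
t 15.55 tool ang(screw est) 1.516 r 63.9  toolF [-2.7  4.7 -0.6] op 24.7 g 2 toolx rel radial -0.1
```

The force has levelled off while the tool keeps turning, so I'll look again.

```bash
python3 -c "
from h import *
c=arm.calibration('wrist');f=arm.grab_frame('wrist');cv2.imwrite('pics/w7.png',f[:,:,::-1]);g=arm.grab_frame('side');cv2.imwrite('pics/s7.png',g[:,:,::-1])
a=f[60:340,150:490,::-1];b=cv2.resize(g[130:290,230:400,::-1],None,fx=1.75,fy=1.75);cv2.imwrite('pics/c7.png',np.hstack([a,b]))"
```

```text
(no output)
```

View pics/c7.png

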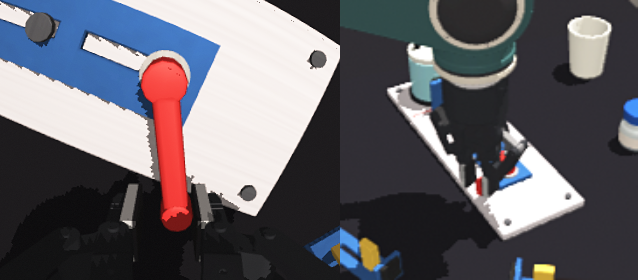

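The lever is still held by the right-hand pad and turning normally, with the bracket straight. I'll continue.

```bash
R='from h import *
lev()'; python3 -m creep '180 0 -2.2 0 0 0 2;180 0 0 0 0 0 0;180 0 0 0 0 0 0'>/dev/null;python3 -c "$R";python3 -m creep '180 0 -2.2 0 0 0 2;180 0 0 0 0 0 0;180 0 0 0 0 0 0'>/dev/null;python3 -c "$R";python3 -m creep '180 0 -2.2 0 0 0 2;180 0 0 0 0 0 0;180 0 0 0 0 0 0'>/dev/null;python3 -c "$R"
```

```text
t 15.95 tool ang(screw est) 1.551 r 63.9  toolF [-2.3  4.9  0.1] op 25.0 g 2 toolx rel radial -0.2
t 16.25 tool ang(screw est) 1.585 r 64.0  toolF [-2.   5.3  0.2] op 25.2 g 3 toolx rel radial -0.2
t 16.55 tool ang(screw est) 1.619 r 64.0  toolF [-1.4  5.   0.2] op 24.7 g 3 toolx rel radial -0.3
```

```bash
R='from h import *
lev()'; python3 -m creep '180 0 -2.2 0 0 0 2;180 0 0 0 0 0 0;180 0 0 0 0 0 0'>/dev/null;python3 -c "$R";python3 -m creep '180 0 -2.2 0 0 0 2;180 0 0 0 0 0 0;180 0 0 0 0 0 0'>/dev/null;python3 -c "$R";python3 -m creep '180 0 -2.2 0 0 0 2;180 0 0 0 0 0 0;180 0 0 0 0 0 0'>/dev/null;python3 -c "$R"
```

```text
t 16.85 tool ang(screw est) 1.653 r 64.1  toolF [-1.4  5.6 -0.3] op 25.1 g 3 toolx rel radial -0.3
t 17.15 tool ang(screw est) 1.687 r 64.1  toolF [-2.6  5.7 -0.2] op 25.0 g 3 toolx rel radial -0.3
t 17.45 tool ang(screw est) 1.721 r 64.1  toolF [-1.3  6.5 -0.1] op 24.9 g 3 toolx rel radial -0.4
```

```bash
R='from h import *
lev()'; python3 -m creep '180 0 -2.2 0 0 0 2;180 0 0 0 0 0 0;180 0 0 0 0 0 0'>/dev/null;python3 -c "$R";python3 -m creep '180 0 -2.2 0 0 0 2;180 0 0 0 0 0 0;180 0 0 0 0 0 0'>/dev/null;python3 -c "$R";python3 -m creep '180 0 -2.2 0 0 0 2;180 0 0 0 0 0 0;180 0 0 0 0 0 0'>/dev/null;python3 -c "$R"
```

```text
t 17.75 tool ang(screw est) 1.756 r 64.1  toolF [-1.6  6.2 -0.2] op 25.0 g 3 toolx rel radial -0.4
t 18.05 tool ang(screw est) 1.790 r 64.1  toolF [-1.8  6.8  0.4] op 24.8 g 3 toolx rel radial -0.4
t 18.35 tool ang(screw est) 1.824 r 64.2  toolF [-1.4  7.2  0.4] op 25.0 g 3 toolx rel radial -0.5
```

The tip needs about 7.2 N, which is firmly tight. I'll back the pad off, lift clear and check the bracket.

```bash
R='from h import *
lev()'; python3 -m creep '180 0 -1.5 0 0 0 1;180 0 0 0 0 0 0;180 0 2 0 0 0 0;180 0 3 0 0 0 0;180 0 0 0 0 0 0'>/dev/null;python3 -c "$R";python3 -m creep '150 0 0 -15 0 0 0;150 0 0 -30 0 0 0;150 0 0 -40 0 0 0;150 0 0 -40 0 0 0;150 0 0 -40 0 0 0'>/dev/null;python3 -m creep '150 35 0 0 0 0 -8;150 40 0 0 0 0 -8;150 0 0 0 0 0 -8;150 0 0 0 0 0 0;150 0 0 0 0 0 0'>/dev/null;python3 -c "
from h import *
rep()
c=arm.calibration('wrist');np.savez('w8.npz',**c);f=arm.grab_frame('wrist');g=arm.grab_frame('top');cv2.imwrite('pics/w8.png',f[:,:,::-1])"
```

```text
t 18.85 tool ang(screw est) 1.772 r 64.3  toolF [-0.5  0.   0.1] op 25.4 g 0 toolx rel radial -4.5
t 19.85 tcp stand [-43.6 -10.2] z 200.0 toolx-stand deg -62.30 F(stand x,y),z [ 0.4 -0. ] 0.2 op 35.0 g 0
```

View pics/w8.png

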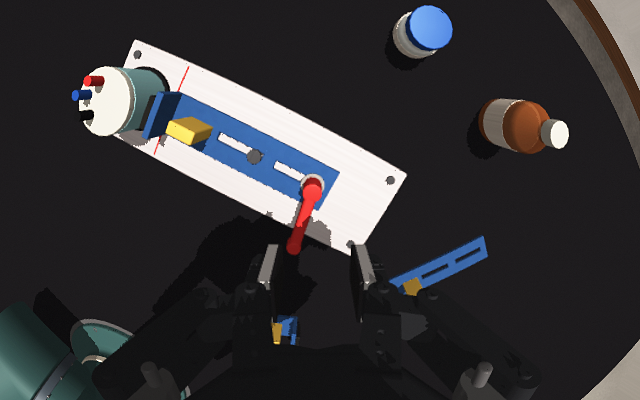

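The pad touches the cell, the bracket front is at the red line and the lever is swung round. One numeric check of the rear corners (339,172) and (318,210) before handing in.

```bash
python3 -c "
from h import *
c=dict(np.load('w8.npz'))
for n,uv,z in(('rear1',(339,172),.018),('rear2',(319,209),.018),('bolt',(255,156),.025),('line',(188,67),.012),('line',(155,153),.012)):print(n,loc(onz('wrist',uv,z,c)).round(1))
f=np.ascontiguousarray(cv2.imread('pics/w8.png')[:,:,::-1])
y=((f[:,:,0]>200)&(f[:,:,1]>180)&(f[:,:,2]<140)).astype(np.uint8);y[:,230:]=0;y[:100]=0;y[160:]=0
p=np.argwhere(y)[:,::-1].mean(0);print(p,'fin',loc(onz('wrist',p,.073,c)).round(1),arm.sense()['t'])
"
```

```text
rear1 [-63.7 -24.9]
rear2 [-64.4  22.5]
bolt [23.9 -0.7]
line [138.6 -54.4]
line [138.   53.3]
[179.64721485 132.32625995] fin [94.2 -1.5] 19.95
```

```bash
python3 -c "
from bench import arm
print(arm.finish_job())"
```

```text
the job is handed in; nothing more can be done
None
```

The job is handed in (no verdict was returned): by my last camera check the bracket sits straight at the red line, within about 1 mm, with its pad on the cell. The lever is tight at about 7 N at the tip; the push on the fin briefly read 12.6 N, drag included, before I eased it to about 7 N.

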